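Run down the wing nut of a jig stop with fingertip strokes

ROBOT

A 6-joint arm with a two-finger parallel gripper is mounted at the origin on a cart in front of the work surface, level with it; the furniture and walls round the work are solid. World frame = base frame: x ahead of the robot, y to its left, z up, the work surface at z = 0. Lengths are in m, angles in rad, forces in N, time in s.
With the tool pointing down it reaches from about 0.25 to 0.725 m from the base axis. Payload 9.7 kg.
Tool frame: the origin (TCP) lies at the very end of the fingers, on their centre line; the grasp point (between the pads) lies 19 mm behind it (robot.grip_depth is the z of the grasp point in the tool frame, in m); z points along the fingers, y is the line along which they close (so a half turn about z gives the same grasp; the last joint's range is limited). The gripper opens to 85 mm and grips with 20 to 120 N. Pads are 22 mm wide; open, the fingers measure 114 mm over their backs; the gripper's body (76 mm by 85 mm) begins 54 mm behind the grasp point. The pads swing forward as they close: fully open they stand 13 mm farther back than shut.
Start: joints at [1.292, 0.087, 0.176, 1.66, 0, 1.571], TCP at [0.151, 0.529, 0.231] pointing down, gripper open.
Joint ranges: [-3.13, 3.13], [-0.85, 1.81], [-1.15, 1.24], [-2.2, 2.28], [-1.44, 1.52], [-3.14, 3.14]. Speed limits (rad/s): [2.22, 2.22, 2.57, 3.14, 3.14, 3.14].

INTERFACE

Orientations are given as a rotation vector (axis times angle).
In Python, from station import readout, camera, robot gives the robot as it stands.
- The arm moves only by the tool send_rows, never from a script. Its argument "increments" is a list of rows, each an object with "delta_pos": the shift along the tool's x, y, z in m, a list of three; "angular": the turn, a rotation vector about the tool's x, y, z in rad, a list of three; "grip": the finger opening in m, from 0 to 0.0854. In form: [{"delta_pos": [x, y, z], "angular": [wx, wy, wz], "grip": grip}, ...]. A call has 1 to 8 rows; each row shifts and turns the commanded pose from where the row before left it, along the tool's axes as they then stand; what a row does not reach is not made up. A row lasts 1/10 s, in which the tool goes at most 50 mm and 8.59 degrees, less where a joint would pass 70% of its speed; a pose out of reach is approached as far as the arm can. A call with a gripper value outside its range is refused whole. The fingers move at their own pace and stop on an object; "newtons" is the grip in N (left out, the last holds). Time passes only in rows, so rows that do not move let the fingers close. It gives the time, the measured TCP pose, the force, the opening and the grip force at its end, in the units of the state.
- readout.state(): the state, without advancing time (a new reading comes with each control period).
- camera(name): name is "scene" or "top"; returns a dict with "pixels" (480x640x3 uint8, red, green, blue), "depth" (480x640 float32, m along the optical axis (not along the pixel's ray), 0 where there is no reading), "fovy" (degrees; the focal length in pixels is half the picture's height over the tangent of half this angle, whatever the lens; pixels are square), "cx", "cy" (the principal point, pixels), "cam_to_world" (4x4, takes a point from camera to world coordinates). Camera axes: x right, y down, z forward; pixel columns grow to the right and rows downward; lengths in m; the calibration is good to about 2 mm. A picture is of the moment at which its call begins.
- robot.job_done(): hands the job in; it is judged then, once.
The state is a dict: "time": time; "joint_pos": joint angles; "dq": joint speeds; "joint_torque": joint torques, N m; "position": TCP position; "ee_rot": TCP orientation; "ft_force": force on the tool from outside, world axes, zero at the start; "ft_torque": the same for the moment, N m; "grip_width": finger opening in m; "gripper_force": force on a finger pad.
Only numpy, scipy, OpenCV 4.12 (cv2) and the standard library are available. Lean on these libraries where they do the work, as an engineer would, in place of code of your own. Each camera call takes 0.05 s, during which the arm holds its last target. There are 200 camera calls.

TASK

The blue stop on the small plywood jig is still loose: screw its brass wing nut down, clockwise as seen from above, until it is fully home and will turn no further. Do it by pushing the wings round with the fingertips, stroke after stroke; never take the nut or a wing between the fingers, and leave the wood block behind the stop, the tape measure and the spanner where they lie.

Things in the scene. Friction and masses are not known exactly. Their poses are not given: they have to be found in the camera images.
- jig: Plywood board 180 x 140 x 18 mm, screwed to the desk. Origin: centre of its underside, on the desk; x along the 180 mm side, away from the robot at yaw 0; z up. On it a blue L-shaped steel stop with a flat foot (x -71 to +7, y -40 to +40 mm, upper face 23 mm above the desk). The nut's vertical axis is at x = -36 mm, y = 0 of this frame.
- stop_face (a point): Middle of the top edge of the upright plate of the blue stop, on the side towards the nut, 60 mm above the desk; axes as the jig's. The plate is 5 mm thick (towards +x) and 90 mm long along y. It stands 38 mm from the nut's axis: too close for closed fingers to pass between. All other sides of the nut are open.
- nut_wings (a point): Point on the axis at the underside of the brass wing nut, turning with it; x runs along the two wings, z up. The hub is 30 mm across at the foot, 25 mm at the top, 16 mm high; a 10 mm steel stud stands in it, lower than the wings. Fully home, this point is 25 mm above the desk, on a steel washer 34 mm across; it starts 3 to 4.3 mm higher and sinks 3 mm per turn.
- wing_tip (a point): Outermost point of one of the two wings, 36 mm from the axis and 18 mm above the nut's underside. The wings are alike, opposite each other, flat and upright, 6 mm thick, of rounded outline, from 6 to 30 mm above the nut's underside.
- wing_nut (a joint): Angle of the nut in rad, growing clockwise as seen from above (screwing down); at 0 the wings lie along the jig's x axis. It starts between 0.5 and 3.0 and ends against a firm stop at 9.5 (fully home), so 6.5 to 9 rad are to be turned. It turns with light friction of about 0.03 N m (about 1 N at a wing), stays where it is left, and does not spring back.
- work_block: Loose hardwood offcut 38 x 120 x 30 mm lying on the jig's board behind the upright of the stop, its length along the upright. Origin: centre of its underside, z up. To be left alone.
- tape_measure: Loose yellow and black tape measure, 34 x 94 x 62 mm, standing on the desk to the left of the jig. Origin: centre of its underside. To be left alone.
- spanner: Loose steel spanner, 30 x 142 x 7 mm, lying on the desk to the right of the jig. Origin: centre of its underside. To be left alone.

How it is judged:
At the end, for the whole second after the job is handed in: The wing nut is screwed fully home (joint above 9.3 of 9.5 rad) and at rest; the wood block, tape measure and spanner are within 10 mm of where they lay (value of joint wing_nut above 9.3 rad and velocity of joint wing_nut between -0.05 and 0.05 rad/s and distance of each of work_block, tape_measure, spanner from where it was at the start of the episode below 0.01 m); the robot touches nothing.
It fails at once if the nut or one of its wings is taken between the fingers (y of the grasp point in the frame of nut_wings between -0.005 and 0.005 m and x of the grasp point in the frame of nut_wings between -0.04 and 0.04 m and z of the grasp point in the frame of nut_wings below 0.044 m).
It fails at once if the wood block is pushed away or lifted (more than 10 mm) (distance of work_block from where it was at the start of the episode above 0.01 m).
It fails at once if the tape measure is pushed away or lifted (more than 10 mm) (distance of tape_measure from where it was at the start of the episode above 0.01 m).
It fails at once if the spanner is pushed away or lifted (more than 10 mm) (distance of spanner from where it was at the start of the episode above 0.01 m).
It also fails if it takes over 72 s, if anything falls off the work surface, if the arm or the gripper's body presses on something with over 40 N, if the wrist force passes 120 N, or if a joint passes its speed limit or range.

## Working session

There is one attempt and no reset: what is moved stays moved. The work goes in short steps, Python scripts to look and compute and a tool call to move; the robot and the scene stay as the last step left them, time stands still between calls to the robot, and variables do not carry over. Pictures are saved under pics/ and viewed, at most 10 in all, crops included, and the job is handed in when it is done.

Besides the shell and the picture viewer there is one more tool, called after "Request:" by a JSON object that holds its "op" and its "data". send_rows: Moves the arm, as the interface text tells. Its arguments: {"type":"object","properties":{"increments":{"type":"array"},"newtons":{"type":"number"}},"required":["increments"]}

```bash
mkdir -p pics; ls; python3 - <<'E'
from station import readout, camera, robot
import cv2,numpy as np
for n in("scene","top"):
    c=camera(n);cv2.imwrite(f"pics/{n}0.png",c["pixels"][:,:,::-1]);np.savez(f"{n}0.npz",**c);print(n,c["fovy"],c["cx"],c["cy"],np.round(c["cam_to_world"],3).tolist())
s=readout.state();print(s);print(robot.grip_depth)
E
```

```text
pics
scene 55.6635851726688 321.5513617080478 237.3692176765184 [[0.71, -0.489, 0.506, 0.134], [-0.704, -0.486, 0.519, -0.357], [-0.008, -0.724, -0.689, 0.641], [0.0, 0.0, 0.0, 1.0]]
top 46.011698238682165 319.97668623188065 238.34654057689602 [[0.01, -0.992, 0.129, 0.455], [-1.0, -0.012, -0.014, 0.083], [0.015, -0.129, -0.992, 0.91], [0.0, 0.0, 0.0, 1.0]]
{'time': 0.1, 'joint_pos': array([1.29200367e+00, 8.74096056e-02, 1.75200988e-01, 1.65978112e+00,
       2.28782380e-05, 1.57080764e+00]), 'dq': array([ 0.0001302 , -0.00151901,  0.00234137,  0.00038662,  0.00091078,
       -0.00063003]), 'joint_torque': array([-1.55552418e-03, -5.21559656e+01,  4.65655196e+01,  1.60678028e-02,
       -6.73219824e-05,  7.80915002e-06]), 'position': array([0.1512956 , 0.5285717 , 0.23064511]), 'ee_rot': array([-4.36500974e-01, -3.11092972e+00,  1.85131942e-03]), 'ft_force': array([ 0.32912052,  0.08717186, -0.54009085]), 'ft_torque': array([-0.02788682, -0.03452258,  0.03540194]), 'gripper_force': 0.0, 'grip_width': 0.08522631781598362}
-0.0187
```

View pics/scene0.png

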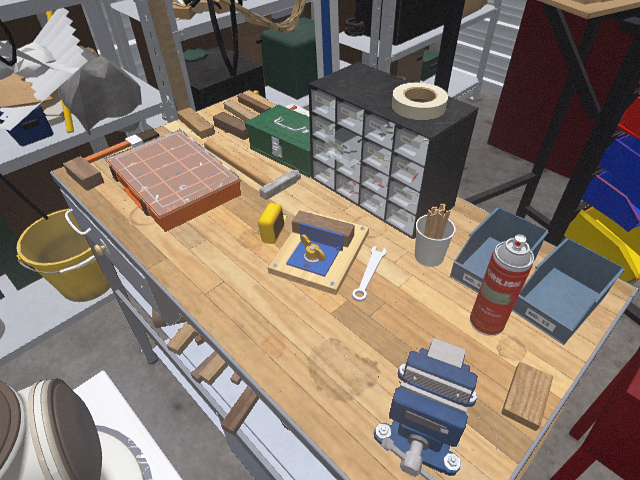

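View pics/top0.png

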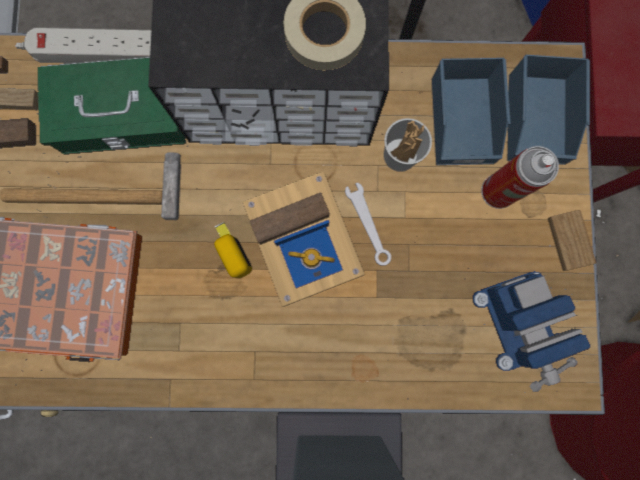

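Scene view: the jig is around (320,250), with the nut at (315,248), the tape at (271,222) and the spanner at (368,275). Top view: the nut hub is at about (311,258) with its wings roughly along image columns, and the jig is yawed by about +17°. The tape is at (232,250) and the spanner at (370,225).

```bash
cat > h.py <<'E'
import numpy as np,cv2
def cloud(c):
    p=c["pixels"];H,W=p.shape[:2];f=H/2/np.tan(np.radians(float(c["fovy"]))/2)
    v,u=np.mgrid[:H,:W];d=c["depth"]
    P=np.stack([(u-c["cx"])/f*d,(v-c["cy"])/f*d,d,np.ones_like(d)],-1)@c["cam_to_world"].T
    return P[...,:3],cv2.cvtColor(np.ascontiguousarray(p),cv2.COLOR_RGB2HSV)
def ray(c,u,v,z):
    f=240/np.tan(np.radians(float(c["fovy"]))/2);M=c["cam_to_world"]
    d=M[:3,:3]@[(u-c["cx"])/f,(v-c["cy"])/f,1];t=(z-M[2,3])/d[2];return M[:3,3]+t*d
def line(P):
    m=P.mean(0);w,V=np.linalg.eigh(np.cov((P-m).T));a=V[:,-1];return m,np.degrees(np.arctan2(a[1],a[0])),2*np.sqrt(w)
E
python3 - <<'E'
from h import *
for n in("scene","top"):
    c=dict(np.load(n+"0.npz"));P,h=cloud(c)
    print(n)
    near=(abs(P[...,0]-.45)<.2)&(abs(P[...,1]-.09)<.2)&(c["depth"]>0)
    hue,s,v=h[...,0],h[...,1],h[...,2]
    print("desk z",np.median(P[...,2][near&(P[...,2]<.012)]))
    blue=near&(hue>100)&(hue<125)&(s>120)
    q=P[blue];fz=q[(q[:,2]>.015)&(q[:,2]<.03)];up=q[q[:,2]>.05]
    print("foot",len(fz),np.median(fz[:,2]),cv2.minAreaRect(fz[:,:2].astype(np.float32)*1000))
    print("upright",len(up),line(up[:,:2]),up[:,2].max(),cv2.minAreaRect(up[:,:2].astype(np.float32)*1000))
    board=near&(P[...,2]>.012)&(P[...,2]<.026)&(h[...,1]<150)&(hue<30)
    k=cv2.morphologyEx(board.astype(np.uint8),cv2.MORPH_OPEN,np.ones((3,3)))
    q=P[k>0];print("board",len(q),cv2.minAreaRect(q[:,:2].astype(np.float32)*1000))
    br=near&(hue>12)&(hue<30)&(s>130)&(P[...,2]>.03)
    f0=np.median(fz[:,:2],0);br&=np.hypot(P[...,0]-f0[0],P[...,1]-f0[1])<.05
    q=P[br];print("brass",len(q),line(q[:,:2]),np.percentile(q[:,2],[5,50,95,100]))
    w=q[q[:,2]>.047];print("wings",len(w),line(w[:,:2]),cv2.minAreaRect(w[:,:2].astype(np.float32)*1000))
    hsum=[(nm,line(P[m][:,:2]),cv2.minAreaRect(P[m][:,:2].astype(np.float32)*1000),P[m][:,2].max()) for nm,m in(("tall",near&(P[...,2]>.035)&(P[...,2]<.08)&~br),)]
    tape=near&(hue>20)&(hue<35)&(s>180)&(P[...,2]>.02)&(P[...,1]>f0[1]+.07);q=P[tape];print("tape",len(q),cv2.minAreaRect(q[:,:2].astype(np.float32)*1000),q[:,2].max())
    im=cv2.resize(c["pixels"][200:320,210:410] if n=="top" else c["pixels"][190:310,240:400],None,fx=4 if n=="top" else 5,fy=4 if n=="top" else 5,interpolation=cv2.INTER_CUBIC)
    cv2.imwrite(f"pics/{n}0c.png",im[:600,:800,::-1])
E
```

```text
scene
desk z -0.001996331998933676
foot 744 0.02163168379903818 ((542.4140014648438, 84.62127685546875), (74.77161407470703, 78.7885513305664), 22.70689582824707)
upright 70 (array([0.57842988, 0.09677006]), np.float64(111.59502621291688), array([0.003032 , 0.0507424])) 0.06084835291234225 ((577.2235717773438, 98.47247314453125), (6.392843246459961, 86.718017578125), 22.12743377685547)
board 1906 ((552.9608764648438, 103.23689270019531), (150.6804962158203, 168.02288818359375), 23.093969345092773)
brass 180 (array([0.53677191, 0.08219063]), np.float64(82.2988550959208), array([0.01079142, 0.03477634])) [0.03192272 0.04410506 0.05653142 0.05830275]
wings 71 (array([0.53891798, 0.07982181]), np.float64(82.46508233825976), array([0.00334352, 0.04607004])) ((539.7874145507812, 82.93559265136719), (65.68229675292969, 6.170777320861816), 81.43965148925781)
tape 424 ((537.8809814453125, 204.1436767578125), (63.614097595214844, 30.468719482421875), 30.361282348632812) 0.06322663541194329
top
desk z 0.0007390907712341299
foot 1701 0.02385408553947488 ((541.2643432617188, 85.04949951171875), (
[... 194 characters left out ...]
6.2135009765625, 99.04609680175781), (4.610462188720703, 86.36480712890625), 21.711904525756836)
board 4382 ((572.251953125, 98.20402526855469), (180.02139282226562, 140.19752502441406), 21.89023780822754)
brass 283 (array([0.53830011, 0.08459146]), np.float64(82.25672575963839), array([0.01182918, 0.02963535])) [0.04240476 0.04653397 0.05947119 0.06159573]
wings 128 (array([0.53834961, 0.08471028]), np.float64(82.49412099728569), array([0.00546831, 0.04183164])) ((536.9364624023438, 84.02252197265625), (18.356237411499023, 66.75546264648438), 2.330702304840088)
tape 911 ((538.7899780273438, 205.27035522460938), (64.82100677490234, 31.504432678222656), 28.131567001342773) 0.06609681168657788
```

View pics/top0c.png

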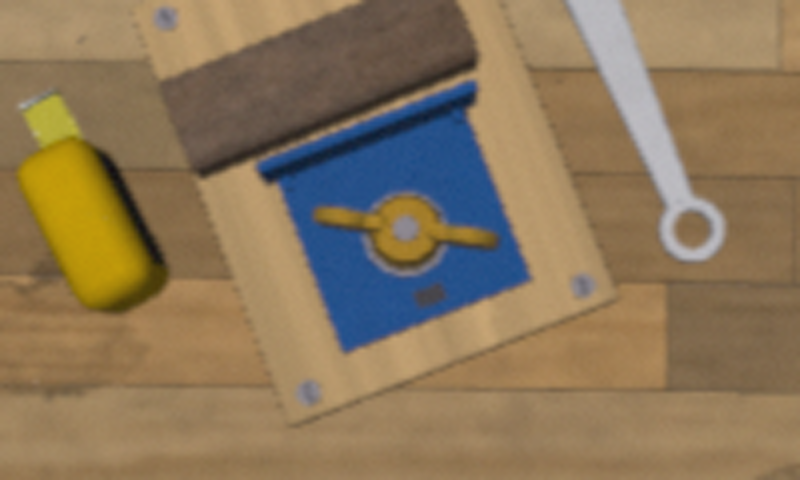

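Top crop: the hub is at crop (405,228), with wing tips at about (315,213) and (497,240). That gives:
- Jig at (0.572, 0.098), yaw 21.9°.
- Nut axis at (0.539, 0.085).
- Wings along 82.4° in the world frame, which puts the joint at about 2.09. About 425° is left to turn.

Plan: with the fingers shut, push the wing on the robot's side in 180° strokes, then lift, return and repeat. I'll set off now.

Request:
{"op": "send_rows", "data": {"increments": [{"delta_pos":[-0.0328,-0.0214,0],"angular":[0,0,0],"grip":0},{"delta_pos":[-0.0328,-0.0214,0],"angular":[0,0,0],"grip":0},{"delta_pos":[-0.0328,-0.0214,0],"angular":[0,0,0],"grip":0},{"delta_pos":[-0.0328,-0.0214,0],"angular":[0,0,0],"grip":0},{"delta_pos":[-0.0328,-0.0214,0],"angular":[0,0,0],"grip":0},{"delta_pos":[-0.0328,-0.0214,0],"angular":[0,0,0],"grip":0},{"delta_pos":[-0.0328,-0.0214,0],"angular":[0,0,0],"grip":0},{"delta_pos":[-0.0328,-0.0214,0],"angular":[0,0,0],"grip":0}], "newtons": 20}}

```text
time: 0.9
position: [0.3572, 0.2905, 0.2311]
ee_rot: [-0.436, -3.111, 0.0]
ft_force: [0.2, 0.1, 0.3]
grip_width: -0.0003
gripper_force: 0.0
```

Request:
{"op": "send_rows", "data": {"increments": [{"delta_pos":[-0.0328,-0.0214,0],"angular":[0,0,0],"grip":0},{"delta_pos":[-0.0328,-0.0214,0],"angular":[0,0,0],"grip":0},{"delta_pos":[-0.0328,-0.0214,0],"angular":[0,0,0],"grip":0},{"delta_pos":[-0.0328,-0.0214,0],"angular":[0,0,0],"grip":0},{"delta_pos":[-0.0328,-0.0214,0],"angular":[0,0,0],"grip":0},{"delta_pos":[-0.0328,-0.0214,0],"angular":[0,0,0],"grip":0},{"delta_pos":[-0.0328,-0.0214,0],"angular":[0,0,0],"grip":0},{"delta_pos":[-0.0328,-0.0214,0],"angular":[0,0,0],"grip":0}]}}

```text
time: 1.7
position: [0.5624, 0.0537, 0.2309]
ee_rot: [-0.437, -3.111, 0.0]
ft_force: [0.2, 2.1, 0.7]
grip_width: -0.0
gripper_force: 0.0
```

Request:
{"op": "send_rows", "data": {"increments": [{"delta_pos":[0,0,0.012],"angular":[0,0,-0.1073],"grip":0},{"delta_pos":[0,0,0.012],"angular":[0,0,-0.1073],"grip":0},{"delta_pos":[0,0,0.012],"angular":[0,0,-0.1073],"grip":0},{"delta_pos":[0,0,0.012],"angular":[0,0,-0.1073],"grip":0},{"delta_pos":[0,0,0.012],"angular":[0,0,-0.1073],"grip":0},{"delta_pos":[0,0,0.012],"angular":[0,0,-0.1073],"grip":0},{"delta_pos":[0,0,0.012],"angular":[0,0,-0.1073],"grip":0},{"delta_pos":[0,0,0.012],"angular":[0,0,-0.1073],"grip":0}]}}

```text
time: 2.5
position: [0.5614, 0.0551, 0.1344]
ee_rot: [0.904, -3.008, -0.0]
ft_force: [-0.7, -0.1, 0.0]
grip_width: -0.0001
gripper_force: 0.0
```

Request:
{"op": "send_rows", "data": {"increments": [{"delta_pos":[0,0,0],"angular":[0,0,-0.1073],"grip":0},{"delta_pos":[0,0,0],"angular":[0,0,-0.1073],"grip":0},{"delta_pos":[0,0,0],"angular":[0,0,-0.1073],"grip":0},{"delta_pos":[0,0,0],"angular":[0,0,-0.1073],"grip":0},{"delta_pos":[0,0,0],"angular":[0,0,-0.1073],"grip":0},{"delta_pos":[0,0,0],"angular":[0,0,-0.1073],"grip":0},{"delta_pos":[0,0,0],"angular":[0,0,-0.1073],"grip":0},{"delta_pos":[0,0,0],"angular":[0,0,-0.1073],"grip":0}]}}

```text
time: 3.3
position: [0.5614, 0.0551, 0.1348]
ee_rot: [2.074, -2.359, -0.001]
ft_force: [-0.0, -0.1, -0.1]
grip_width: -0.0
gripper_force: 0.0
```

```bash
python3 - <<'E'
from station import readout, camera
import cv2,numpy as np
print(np.round(np.degrees(readout.state()["joint_pos"])))
c=camera("scene");a=cv2.resize(c["pixels"][150:310,230:410],None,fx=3.3,fy=3.3)[:528]
cv2.imwrite("pics/s1.png",a[:,:,::-1])
E
```

```text
[  6.   6.   1.  85.  -0. -77.]
```

View pics/s1.png

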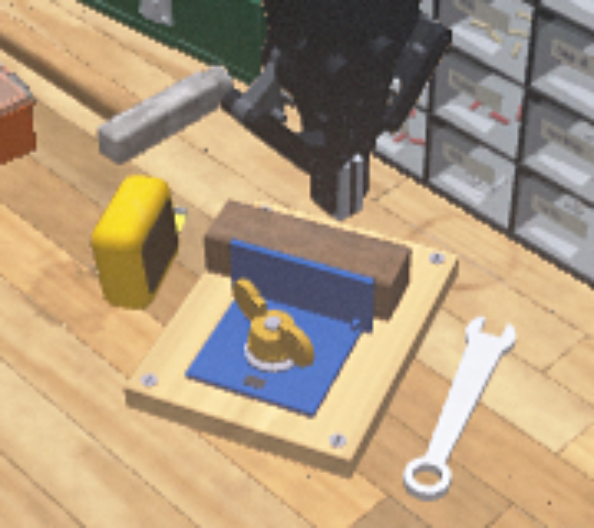

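The closed fingertips (crop (345,210)) are above the space between the wing and the plate. Nothing is near the knuckles. I'll descend carefully.

Request:
{"op": "send_rows", "data": {"increments": [{"delta_pos":[0,0.0,0.016],"angular":[0,0,0],"grip":0},{"delta_pos":[0,0,0.016],"angular":[0,0,0],"grip":0},{"delta_pos":[0,0,0.016],"angular":[0,0,0],"grip":0},{"delta_pos":[0,0,0.016],"angular":[0,0,0],"grip":0},{"delta_pos":[0,0,0.01],"angular":[0,0,0],"grip":0},{"delta_pos":[0,0,0.01],"angular":[0,0,0],"grip":0},{"delta_pos":[0,0,0.007],"angular":[0,0,0],"grip":0},{"delta_pos":[0,0,0],"angular":[0,0,0],"grip":0}]}}

```text
time: 4.15
position: [0.5612, 0.0551, 0.0434]
ee_rot: [2.068, -2.364, -0.001]
ft_force: [-0.4, -0.9, 1.6]
grip_width: -0.0004
gripper_force: 0.0
```

Request:
{"op": "send_rows", "data": {"increments": [{"delta_pos":[0,0.003,0],"angular":[0,0,0],"grip":0},{"delta_pos":[0,0.003,0],"angular":[0,0,0],"grip":0},{"delta_pos":[0,0.003,0],"angular":[0,0,0],"grip":0},{"delta_pos":[0.0019,0.0032,0],"angular":[0,0,0.12],"grip":0},{"delta_pos":[0.0019,0.0032,0],"angular":[0,0,0.12],"grip":0}]}}

```text
time: 4.65
position: [0.5459, 0.0539, 0.0448]
ee_rot: [-1.765, 2.598, -0.001]
ft_force: [0.9, 0.5, -0.5]
grip_width: -0.0003
gripper_force: 0.5
```

Request:
{"op": "send_rows", "data": {"increments": [{"delta_pos":[0.0019,0.0032,0],"angular":[0,0,0.12],"grip":0},{"delta_pos":[0.0019,0.0032,0],"angular":[0,0,0.12],"grip":0},{"delta_pos":[0.0019,0.0032,0],"angular":[0,0,0.12],"grip":0},{"delta_pos":[0.0019,0.0032,0],"angular":[0,0,0.12],"grip":0},{"delta_pos":[0.0019,0.0032,0],"angular":[0,0,0.12],"grip":0},{"delta_pos":[0.0019,0.0032,0],"angular":[0,0,0.12],"grip":0},{"delta_pos":[0.0019,0.0032,0],"angular":[0,0,0.12],"grip":0},{"delta_pos":[0.0019,0.0032,0],"angular":[0,0,0.12],"grip":0}]}}

```text
time: 5.45
position: [0.5179, 0.061, 0.0447]
ee_rot: [-0.365, 3.12, -0.001]
ft_force: [0.7, -1.3, -0.9]
grip_width: -0.0001
gripper_force: 0.6
```

```bash
cat > look.py <<'E'
import sys;from h import *
from station import readout,camera
A=np.array([.5389,.0847])
s=readout.state();r=s["ee_rot"];az=2*np.arctan2(r[1],r[0]);d=s["position"][:2]-A
x=np.array([np.cos(az),np.sin(az)]);y=np.array([x[1],-x[0]])
print("t",s["time"],"az",np.degrees(az)%360,"r",d@x,"y",d@y,"z",s["position"][2],"F",np.round(s["ft_force"],1),"q6",np.degrees(s["joint_pos"][5]))
for n in ("top","scene"):
    c=camera(n);P,h=cloud(c)
    m=(h[...,0]>12)&(h[...,0]<30)&(h[...,1]>130)&(P[...,2]>.047)&(P[...,2]<.062)&(np.hypot(P[...,0]-A[0],P[...,1]-A[1])<.042)
    if m.sum()>20:print(n,m.sum(),line(P[m][:,:2]),P[m][:,2].max())
    if len(sys.argv)>1:
        im=c["pixels"][200:320,220:400] if n=="top" else c["pixels"][160:310,230:400]
        cv2.imwrite(f"pics/{sys.argv[1]}_{n}.png",cv2.resize(im,None,fx=4 if n=="top" else 3,fy=4 if n=="top" else 3)[:,:,::-1])
E
python3 look.py a
```

```text
t 5.45 az 193.3394875522046 r 0.02591288638992088 y -0.018197652047233122 z 0.04466421717401649 F [ 0.7 -1.3 -0.9] q6 -6.6050299215762385
```

View pics/a_scene.png

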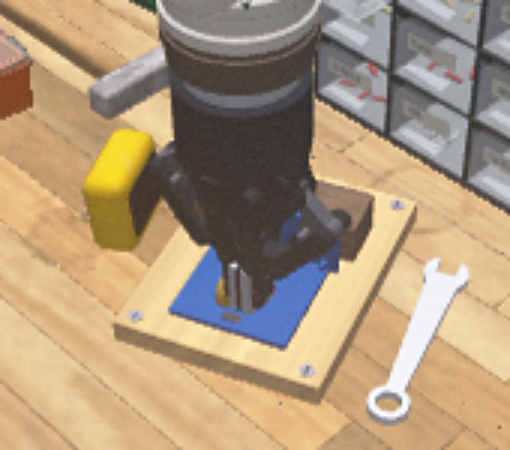

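The brass wing shows at crop (222,292), just ahead of the fingers, and the forces of about 1 N fit a wing being pushed. I'll continue the stroke.

Request:
{"op": "send_rows", "data": {"increments": [{"delta_pos":[0.0019,0.0032,0],"angular":[0,0,0.12],"grip":0},{"delta_pos":[0.0019,0.0032,0],"angular":[0,0,0.12],"grip":0},{"delta_pos":[0.0019,0.0032,0],"angular":[0,0,0.12],"grip":0},{"delta_pos":[0.0019,0.0032,0],"angular":[0,0,0.12],"grip":0},{"delta_pos":[0.0019,0.0032,0],"angular":[0,0,0.12],"grip":0},{"delta_pos":[0.0019,0.0032,0],"angular":[0,0,0.12],"grip":0},{"delta_pos":[0.0019,0.0032,0],"angular":[0,0,0.12],"grip":0},{"delta_pos":[0.0019,0.0032,0],"angular":[0,0,0.12],"grip":0}]}}

```text
time: 6.35
position: [0.5077, 0.0881, 0.0443]
ee_rot: [-1.111, -2.938, 0.0]
ft_force: [-1.8, 0.1, 0.0]
grip_width: 0.0003
gripper_force: 0.7
```

Request:
{"op": "send_rows", "data": {"increments": [{"delta_pos":[0.0019,0.0032,0],"angular":[0,0,0.12],"grip":0},{"delta_pos":[0.0019,0.0032,0],"angular":[0,0,0.12],"grip":0},{"delta_pos":[0.0019,0.0032,0],"angular":[0,0,0.12],"grip":0},{"delta_pos":[0.0019,0.0032,0],"angular":[0,0,0.12],"grip":0},{"delta_pos":[0.0019,0.0032,0],"angular":[0,0,0.12],"grip":0},{"delta_pos":[0.0019,0.0032,0],"angular":[0,0,0.12],"grip":0},{"delta_pos":[0.0019,0.0032,0],"angular":[0,0,0.12],"grip":0},{"delta_pos":[0.0019,0.0032,0],"angular":[0,0,0.12],"grip":0}]}}

```text
time: 7.15
position: [0.5243, 0.1118, 0.0444]
ee_rot: [-2.342, -2.093, 0.0]
ft_force: [-0.4, 0.4, -0.4]
grip_width: 0.0002
gripper_force: 0.7
```

```bash
python3 look.py
```

```text
t 7.15 az 83.59054115167726 r 0.025342333780885292 y -0.017583108154549477 z 0.04435852654325087 F [-0.4  0.4 -0.4] q6 108.43629367557519
scene 57 (array([0.53880212, 0.0740446 ]), np.float64(85.33094759891827), array([0.00360434, 0.04026032])) 0.05705390880636796
```

Stroke 1 is done: the wings are at about 84° again and the nut sits lower. I'll back off, lift, cross over and unwind the wrist.

Request:
{"op": "send_rows", "data": {"increments": [{"delta_pos":[0,-0.004,0],"angular":[0,0,0],"grip":0},{"delta_pos":[0,0,-0.02],"angular":[0,0,0],"grip":0},{"delta_pos":[0,0,-0.02],"angular":[0,0,0],"grip":0},{"delta_pos":[0,0,-0.015],"angular":[0,0,0],"grip":0},{"delta_pos":[0,0,0],"angular":[0,0,0],"grip":0},{"delta_pos":[-0.0171,0.0159,0],"angular":[0,0,0],"grip":0},{"delta_pos":[-0.0171,0.0159,0],"angular":[0,0,0],"grip":0},{"delta_pos":[-0.0171,0.0159,0],"angular":[0,0,0],"grip":0}]}}

```text
time: 8.05
position: [0.5622, 0.0551, 0.0984]
ee_rot: [-2.339, -2.097, 0.001]
ft_force: [0.6, -0.7, 0.2]
grip_width: -0.0
gripper_force: 0.0
```

Request:
{"op": "send_rows", "data": {"increments": [{"delta_pos":[0,0,0],"angular":[0,0,-0.131],"grip":0},{"delta_pos":[0,0,0],"angular":[0,0,-0.131],"grip":0},{"delta_pos":[0,0,0],"angular":[0,0,-0.131],"grip":0},{"delta_pos":[0,0,0],"angular":[0,0,-0.131],"grip":0},{"delta_pos":[0,0,0],"angular":[0,0,-0.131],"grip":0},{"delta_pos":[0,0,0],"angular":[0,0,-0.131],"grip":0},{"delta_pos":[0,0,0],"angular":[0,0,-0.131],"grip":0},{"delta_pos":[0,0,0],"angular":[0,0,-0.131],"grip":0}]}}

```text
time: 8.85
position: [0.5617, 0.0556, 0.0982]
ee_rot: [-0.968, -2.987, 0.001]
ft_force: [-0.2, 0.8, -0.2]
grip_width: 0.0001
gripper_force: 0.0
```

Request:
{"op": "send_rows", "data": {"increments": [{"delta_pos":[0,0,0],"angular":[0,0,-0.131],"grip":0},{"delta_pos":[0,0,0],"angular":[0,0,-0.131],"grip":0},{"delta_pos":[0,0,0],"angular":[0,0,-0.131],"grip":0},{"delta_pos":[0,0,0],"angular":[0,0,-0.131],"grip":0},{"delta_pos":[0,0,0],"angular":[0,0,-0.131],"grip":0},{"delta_pos":[0,0,0],"angular":[0,0,-0.131],"grip":0},{"delta_pos":[0,0,0],"angular":[0,0,-0.131],"grip":0},{"delta_pos":[0,0,0],"angular":[0,0,-0.131],"grip":0}]}}

```text
time: 9.65
position: [0.5617, 0.0557, 0.0982]
ee_rot: [0.656, -3.071, -0.0]
ft_force: [-0.7, -1.1, -1.9]
grip_width: -0.0001
gripper_force: 0.0
```

Request:
{"op": "send_rows", "data": {"increments": [{"delta_pos":[0,0,0],"angular":[0,0,-0.131],"grip":0},{"delta_pos":[0,0,0],"angular":[0,0,-0.131],"grip":0},{"delta_pos":[0,0,0],"angular":[0,0,-0.131],"grip":0},{"delta_pos":[0,0,0],"angular":[0,0,-0.131],"grip":0},{"delta_pos":[0,0,0],"angular":[0,0,-0.131],"grip":0},{"delta_pos":[0,0,0],"angular":[0,0,-0.131],"grip":0},{"delta_pos":[0,0,0],"angular":[0,0,-0.131],"grip":0},{"delta_pos":[0,0,0],"angular":[0,0,-0.131],"grip":0}]}}

```text
time: 10.45
position: [0.5617, 0.0556, 0.0982]
ee_rot: [2.105, -2.331, -0.001]
ft_force: [-0.6, -0.9, -0.1]
grip_width: -0.0002
gripper_force: 0.0
```

```bash
python3 look.py
```

```text
t 10.45 az 264.1722060987228 r 0.026586671721567836 y -0.025654034323142064 z 0.09815963338136684 F [-0.6 -0.9 -0.1] q6 -78.51300798122232
scene 70 (array([0.53914385, 0.08084366]), np.float64(86.2833249458173), array([0.00376203, 0.04539683])) 0.05846933753789019
```

Request:
{"op": "send_rows", "data": {"increments": [{"delta_pos":[0,0,0.014],"angular":[0,0,0],"grip":0},{"delta_pos":[0,0,0.014],"angular":[0,0,0],"grip":0},{"delta_pos":[0,0,0.014],"angular":[0,0,0],"grip":0},{"delta_pos":[0,0,0.013],"angular":[0,0,0],"grip":0},{"delta_pos":[0,0,0],"angular":[0,0,0],"grip":0},{"delta_pos":[0,0.003,0],"angular":[0,0,0],"grip":0},{"delta_pos":[0,0.003,0],"angular":[0,0,0],"grip":0},{"delta_pos":[0,0.002,0],"angular":[0,0,0],"grip":0}]}}

```text
time: 11.35
position: [0.5543, 0.0567, 0.045]
ee_rot: [-2.097, 2.338, -0.001]
ft_force: [-0.3, -0.0, -0.5]
grip_width: 0.0001
gripper_force: 0.0
```

Request:
{"op": "send_rows", "data": {"increments": [{"delta_pos":[0.0019,0.0032,0],"angular":[0,0,0.12],"grip":0},{"delta_pos":[0.0019,0.0032,0],"angular":[0,0,0.12],"grip":0},{"delta_pos":[0.0019,0.0032,0],"angular":[0,0,0.12],"grip":0},{"delta_pos":[0.0019,0.0032,0],"angular":[0,0,0.12],"grip":0},{"delta_pos":[0.0019,0.0032,0],"angular":[0,0,0.12],"grip":0},{"delta_pos":[0.0019,0.0032,0],"angular":[0,0,0.12],"grip":0},{"delta_pos":[0.0019,0.0032,0],"angular":[0,0,0.12],"grip":0},{"delta_pos":[0.0019,0.0032,0],"angular":[0,0,0.12],"grip":0}]}}

```text
time: 12.15
position: [0.5256, 0.0562, 0.0449]
ee_rot: [-0.772, 3.044, -0.001]
ft_force: [-0.2, -1.7, -0.1]
grip_width: -0.0
gripper_force: 0.7
```

Request:
{"op": "send_rows", "data": {"increments": [{"delta_pos":[0.0019,0.0032,0],"angular":[0,0,0.12],"grip":0},{"delta_pos":[0.0019,0.0032,0],"angular":[0,0,0.12],"grip":0},{"delta_pos":[0.0019,0.0032,0],"angular":[0,0,0.12],"grip":0},{"delta_pos":[0.0019,0.0032,0],"angular":[0,0,0.12],"grip":0},{"delta_pos":[0.0019,0.0032,0],"angular":[0,0,0.12],"grip":0},{"delta_pos":[0.0019,0.0032,0],"angular":[0,0,0.12],"grip":0},{"delta_pos":[0.0019,0.0032,0],"angular":[0,0,0.12],"grip":0},{"delta_pos":[0.0019,0.0032,0],"angular":[0,0,0.12],"grip":0}]}}

```text
time: 12.95
position: [0.5087, 0.0798, 0.0448]
ee_rot: [0.721, 3.057, -0.0]
ft_force: [-1.7, -1.0, -0.2]
grip_width: -0.0003
gripper_force: 0.7
```

Request:
{"op": "send_rows", "data": {"increments": [{"delta_pos":[0.0019,0.0032,0],"angular":[0,0,0.12],"grip":0},{"delta_pos":[0.0019,0.0032,0],"angular":[0,0,0.12],"grip":0},{"delta_pos":[0.0019,0.0032,0],"angular":[0,0,0.12],"grip":0},{"delta_pos":[0.0019,0.0032,0],"angular":[0,0,0.12],"grip":0},{"delta_pos":[0.0019,0.0032,0],"angular":[0,0,0.12],"grip":0},{"delta_pos":[0.0019,0.0032,0],"angular":[0,0,0.12],"grip":0},{"delta_pos":[0.0019,0.0032,0],"angular":[0,0,0.12],"grip":0},{"delta_pos":[0.0019,0.0032,0],"angular":[0,0,0.12],"grip":0}]}}

```text
time: 13.75
position: [0.5184, 0.107, 0.0447]
ee_rot: [2.051, 2.38, 0.0]
ft_force: [-1.0, 0.4, -0.7]
grip_width: -0.0003
gripper_force: 0.6
```

```bash
python3 look.py
```

```text
t 13.75 az 98.4783594090407 r 0.025071511163750036 y -0.016988078537443885 z 0.04474588153218863 F [-1.   0.4 -0.7] q6 93.17857176846661
scene 54 (array([0.54158421, 0.07302621]), np.float64(100.59962737033548), array([0.00366967, 0.03822414])) 0.06069047547216144
```

Request:
{"op": "send_rows", "data": {"increments": [{"delta_pos":[0.0019,0.0032,0],"angular":[0,0,0.12],"grip":0},{"delta_pos":[0.0019,0.0032,0],"angular":[0,0,0.12],"grip":0},{"delta_pos":[0,0,0],"angular":[0,0,0],"grip":0},{"delta_pos":[0,-0.004,0],"angular":[0,0,0],"grip":0},{"delta_pos":[0,0,-0.02],"angular":[0,0,0],"grip":0},{"delta_pos":[0,0,-0.02],"angular":[0,0,0],"grip":0},{"delta_pos":[0,0,-0.015],"angular":[0,0,0],"grip":0},{"delta_pos":[0,0,0],"angular":[0,0,0],"grip":0}]}}

```text
time: 14.65
position: [0.5216, 0.1116, 0.1017]
ee_rot: [2.312, 2.124, 0.005]
ft_force: [0.5, 1.0, 0.6]
grip_width: 0.0
gripper_force: 0.0
```

Request:
{"op": "send_rows", "data": {"increments": [{"delta_pos":[-0.017,0.0157,0],"angular":[0,0,0],"grip":0},{"delta_pos":[-0.017,0.0157,0],"angular":[0,0,0],"grip":0},{"delta_pos":[-0.017,0.0157,0],"angular":[0,0,0],"grip":0},{"delta_pos":[0,0,0],"angular":[0,0,-0.131],"grip":0},{"delta_pos":[0,0,0],"angular":[0,0,-0.131],"grip":0},{"delta_pos":[0,0,0],"angular":[0,0,-0.131],"grip":0},{"delta_pos":[0,0,0],"angular":[0,0,-0.131],"grip":0},{"delta_pos":[0,0,0],"angular":[0,0,-0.131],"grip":0}]}}

```text
time: 15.45
position: [0.5626, 0.0564, 0.0981]
ee_rot: [-1.5, -2.759, 0.001]
ft_force: [0.0, -0.1, -0.4]
grip_width: -0.0
gripper_force: 0.0
```

Request:
{"op": "send_rows", "data": {"increments": [{"delta_pos":[0,0,0],"angular":[0,0,-0.131],"grip":0},{"delta_pos":[0,0,0],"angular":[0,0,-0.131],"grip":0},{"delta_pos":[0,0,0],"angular":[0,0,-0.131],"grip":0},{"delta_pos":[0,0,0],"angular":[0,0,-0.131],"grip":0},{"delta_pos":[0,0,0],"angular":[0,0,-0.131],"grip":0},{"delta_pos":[0,0,0],"angular":[0,0,-0.131],"grip":0},{"delta_pos":[0,0,0],"angular":[0,0,-0.131],"grip":0},{"delta_pos":[0,0,0],"angular":[0,0,-0.131],"grip":0}]}}

```text
time: 16.25
position: [0.5626, 0.0565, 0.0982]
ee_rot: [0.082, -3.139, 0.0]
ft_force: [-0.2, -0.2, -1.2]
grip_width: 0.0002
gripper_force: 0.0
```

Request:
{"op": "send_rows", "data": {"increments": [{"delta_pos":[0,0,0],"angular":[0,0,-0.131],"grip":0},{"delta_pos":[0,0,0],"angular":[0,0,-0.131],"grip":0},{"delta_pos":[0,0,0],"angular":[0,0,-0.131],"grip":0},{"delta_pos":[0,0,0],"angular":[0,0,-0.131],"grip":0},{"delta_pos":[0,0,0],"angular":[0,0,-0.131],"grip":0},{"delta_pos":[0,0,0],"angular":[0,0,-0.131],"grip":0},{"delta_pos":[0,0,0],"angular":[0,0,-0.131],"grip":0},{"delta_pos":[0,0,0],"angular":[0,0,-0.131],"grip":0}]}}

```text
time: 17.05
position: [0.5627, 0.0565, 0.0982]
ee_rot: [1.642, -2.677, -0.001]
ft_force: [-0.3, 0.7, 0.2]
grip_width: 0.0001
gripper_force: 0.0
```

Request:
{"op": "send_rows", "data": {"increments": [{"delta_pos":[0,0,0],"angular":[0,0,-0.131],"grip":0},{"delta_pos":[0,0,0],"angular":[0,0,-0.131],"grip":0},{"delta_pos":[0,0,0],"angular":[0,0,-0.131],"grip":0},{"delta_pos":[0,0,0],"angular":[0,0,0],"grip":0}]}}

```text
time: 17.45
position: [0.5627, 0.0565, 0.0983]
ee_rot: [2.128, -2.309, -0.001]
ft_force: [-0.2, 0.5, 0.5]
grip_width: -0.0
gripper_force: 0.0
```

```bash
python3 look.py
```

```text
t 17.45 az 265.32774535074424 r 0.026183384329080156 y -0.02598523971225254 z 0.09829188351918283 F [-0.2  0.5  0.5] q6 -79.59427787746984
scene 64 (array([0.53947898, 0.08351417]), np.float64(87.41262104221182), array([0.00356387, 0.04561425])) 0.05518938970788145
```

Request:
{"op": "send_rows", "data": {"increments": [{"delta_pos":[0,0,0.014],"angular":[0,0,0],"grip":0},{"delta_pos":[0,0,0.014],"angular":[0,0,0],"grip":0},{"delta_pos":[0,0,0.014],"angular":[0,0,0],"grip":0},{"delta_pos":[0,0,0.014],"angular":[0,0,0],"grip":0},{"delta_pos":[0,0,0],"angular":[0,0,0],"grip":0},{"delta_pos":[0,0.003,0],"angular":[0,0,0],"grip":0},{"delta_pos":[0,0.003,0],"angular":[0,0,0],"grip":0},{"delta_pos":[0,0.002,0],"angular":[0,0,0],"grip":0}]}}

```text
time: 18.35
position: [0.5552, 0.0573, 0.0441]
ee_rot: [-2.125, 2.313, -0.001]
ft_force: [1.1, -0.8, 0.5]
grip_width: 0.0001
gripper_force: 0.0
```

Request:
{"op": "send_rows", "data": {"increments": [{"delta_pos":[0.0019,0.0032,0],"angular":[0,0,0.12],"grip":0},{"delta_pos":[0.0019,0.0032,0],"angular":[0,0,0.12],"grip":0},{"delta_pos":[0.0019,0.0032,0],"angular":[0,0,0.12],"grip":0},{"delta_pos":[0.0019,0.0032,0],"angular":[0,0,0.12],"grip":0},{"delta_pos":[0.0019,0.0032,0],"angular":[0,0,0.12],"grip":0},{"delta_pos":[0.0019,0.0032,0],"angular":[0,0,0.12],"grip":0},{"delta_pos":[0.0019,0.0032,0],"angular":[0,0,0.12],"grip":0},{"delta_pos":[0.0019,0.0032,0],"angular":[0,0,0.12],"grip":0}]}}

```text
time: 19.15
position: [0.5265, 0.0561, 0.044]
ee_rot: [-0.809, 3.035, -0.001]
ft_force: [-0.2, -1.7, -0.4]
grip_width: 0.0006
gripper_force: 0.7
```

Request:
{"op": "send_rows", "data": {"increments": [{"delta_pos":[0.0008,0.0013,0],"angular":[0,0,0.05],"grip":0},{"delta_pos":[0.0008,0.0013,0],"angular":[0,0,0.05],"grip":0},{"delta_pos":[0.0008,0.0013,0],"angular":[0,0,0.05],"grip":0}]}}

```text
time: 19.45
position: [0.5226, 0.0585, 0.044]
ee_rot: [-0.584, 3.086, -0.001]
ft_force: [-0.5, -1.5, 0.2]
grip_width: 0.0001
gripper_force: 0.7
```

```bash
python3 look.py
```

```text
t 19.45 az 201.41465722949667 r 0.02472297008408978 y -0.018426956351720543 z 0.04395828839763649 F [-0.5 -1.5  0.2] q6 -15.007327193349324
```

Request:
{"op": "send_rows", "data": {"increments": [{"delta_pos":[0.0005,0.0009,0],"angular":[0,0,0.03],"grip":0},{"delta_pos":[0.0005,0.0009,0],"angular":[0,0,0.03],"grip":0},{"delta_pos":[0,0,0],"angular":[0,0,0],"grip":0}]}}

```text
time: 19.85
position: [0.5211, 0.06, 0.0437]
ee_rot: [-0.496, 3.102, -0.0]
ft_force: [-0.8, -1.2, 0.9]
grip_width: 0.0001
gripper_force: 0.7
```

Request:
{"op": "send_rows", "data": {"increments": [{"delta_pos":[0.0005,0.0009,0],"angular":[0,0,0.03],"grip":0},{"delta_pos":[0,0,0],"angular":[0,0,0],"grip":0}]}}

```text
time: 20.05
position: [0.5203, 0.0607, 0.0436]
ee_rot: [-0.449, 3.109, -0.0]
ft_force: [-0.3, -2.1, 1.7]
grip_width: -0.0001
gripper_force: 0.8
```

Request:
{"op": "send_rows", "data": {"increments": [{"delta_pos":[0.0005,0.0009,0],"angular":[0,0,0.03],"grip":0},{"delta_pos":[0.0005,0.0009,0],"angular":[0,0,0.03],"grip":0},{"delta_pos":[0,0,0],"angular":[0,0,0],"grip":0}]}}

```text
time: 20.35
position: [0.5189, 0.062, 0.0435]
ee_rot: [-0.356, 3.121, -0.001]
ft_force: [-0.8, -3.5, 1.7]
grip_width: 0.0001
gripper_force: 1.6
```

Request:
{"op": "send_rows", "data": {"increments": [{"delta_pos":[0.0005,0.0009,0],"angular":[0,0,0.03],"grip":0},{"delta_pos":[0,0,0],"angular":[0,0,0],"grip":0}]}}

```text
time: 20.55
position: [0.5184, 0.0623, 0.0436]
ee_rot: [-0.309, 3.126, -0.002]
ft_force: [0.1, -6.0, 1.8]
grip_width: -0.0002
gripper_force: 3.0
```

Request:
{"op": "send_rows", "data": {"increments": [{"delta_pos":[0.0005,0.0009,0],"angular":[0,0,0.03],"grip":0},{"delta_pos":[0,0,0],"angular":[0,0,0],"grip":0}]}}

```text
time: 20.75
position: [0.5179, 0.0626, 0.0436]
ee_rot: [-0.261, 3.13, -0.004]
ft_force: [1.3, -8.7, 2.1]
grip_width: -0.0001
gripper_force: 4.4
```

The force is now building with little motion, so the nut is at the stop. I'll press it firmly once, then back off, lift and check.

Request:
{"op": "send_rows", "data": {"increments": [{"delta_pos":[0,0.0015,0],"angular":[0,0,0],"grip":0},{"delta_pos":[0,0.001,0],"angular":[0,0,0],"grip":0},{"delta_pos":[0,0,0],"angular":[0,0,0],"grip":0}]}}

```text
time: 21.05
position: [0.5177, 0.0636, 0.0436]
ee_rot: [-0.261, 3.13, -0.009]
ft_force: [1.3, -17.1, 2.2]
grip_width: -0.0003
gripper_force: 8.5
```

Request:
{"op": "send_rows", "data": {"increments": [{"delta_pos":[0,-0.004,0],"angular":[0,0,0],"grip":0},{"delta_pos":[0,-0.006,0],"angular":[0,0,0],"grip":0},{"delta_pos":[0,0,-0.02],"angular":[0,0,0],"grip":0},{"delta_pos":[0,0,-0.03],"angular":[0,0,0],"grip":0},{"delta_pos":[0,0,-0.04],"angular":[0,0,0],"grip":0},{"delta_pos":[0,0,-0.04],"angular":[0,0,0],"grip":0},{"delta_pos":[0.035,0,-0.03],"angular":[0,0,0],"grip":0},{"delta_pos":[0.035,0,0],"angular":[0,0,0],"grip":0}]}}

```text
time: 21.85
position: [0.4505, 0.0451, 0.2071]
ee_rot: [-0.263, 3.125, 0.001]
ft_force: [-0.2, -0.5, 0.3]
grip_width: -0.0003
gripper_force: 0.0
```

Request:
{"op": "send_rows", "data": {"increments": [{"delta_pos":[0.035,0,0],"angular":[0,0,0],"grip":0},{"delta_pos":[0.035,0,0],"angular":[0,0,0],"grip":0},{"delta_pos":[0.035,0,0],"angular":[0,0,0],"grip":0},{"delta_pos":[0.02,0,0],"angular":[0,0,0],"grip":0},{"delta_pos":[0,0,0],"angular":[0,0,0],"grip":0}]}}

```text
time: 22.35
position: [0.3249, 0.0241, 0.2039]
ee_rot: [-0.262, 3.129, 0.001]
ft_force: [1.6, 0.7, 0.0]
grip_width: -0.0003
gripper_force: 0.0
```

```bash
python3 look.py z
```

```text
t 22.35 az 189.58452820805314 r 0.2211053948549523 y -0.0241450638295648 z 0.20394842743426028 F [1.6 0.7 0. ] q6 -5.379904849466975
top 109 (array([0.53682414, 0.08387341]), np.float64(-162.30078039047862), array([0.00312988, 0.04384204])) 0.058275058133394064
scene 59 (array([0.53613675, 0.08253146]), np.float64(-162.24425733462493), array([0.00318087, 0.04556523])) 0.05578177558774544
```

View pics/z_top.png

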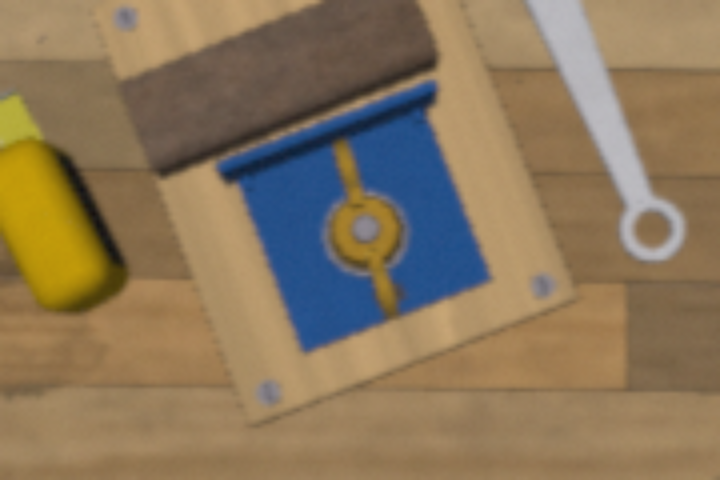

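The wings now lie from crop (343,150) to (388,305). They measure -162.3° against -162.4° expected at the stop, and the push met a firm stop. The block, tape and spanner haven't moved, so I'll hand the job in.

```bash
python3 -c "
from station import robot;print(robot.job_done())"
```

```text
the job is handed in; nothing more can be done
None
```

The wing nut is screwed down to its firm stop: the wings measure -162.3°, against -162.4° calculated for fully home. The block, tape measure and spanner look unmoved, and the job was handed in at about 22 s; no verdict came back.

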